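# Close and bolt the leaf jig

## Robot

A 7-joint arm with a two-finger parallel gripper is mounted at the origin on a cart in front of the work surface, level with it; the furniture and walls round the work are solid. World frame = base frame: x ahead of the robot, y to its left, z up, the work surface at z = 0. Lengths are in mm, angles in rad, forces in N, time in s.
With the tool pointing down it reaches from about 400 to 875 mm from the base axis. Payload 4.4 kg.
Tool frame: the origin (TCP) lies between the finger pads; the fingertips stand 11 mm ahead of it and the grasp point (between the pads) lies 8 mm behind it; y points along the fingers, x is the direction in which the jaws open and shut, and the axes are right-handed (so a half turn about y gives the same grasp; the last joint's range is limited). The gripper opens to 85 mm and grips with 20 to 120 N. Pads are 22 mm wide; open, the fingers measure 114 mm over their backs; the gripper's body (76 mm by 85 mm) begins 54 mm behind the grasp point. The pads swing forward as they close: fully open they stand 13 mm farther back than shut.
Start: joints at [-1.317, 0.628, 0.038, 1.517, -0.027, 0.996, -0.02], TCP at [204.321, 617.066, 242.313] pointing down, gripper open.
Joint ranges: [-3.06, 3.06], [-0.37, 2.12], [-1.25, 1.32], [0.18, 2.47], [-1.1, 4.24], [0.23, 1.98], [-2.94, 2.94]. Speed limits (rad/s): [2.57, 2.57, 3.14, 3.14, 3.14, 3.14, 3.14].

## Interface

Orientations are given as [roll, pitch, yaw] about the fixed x, y, z axes, in that order (R = Rz(yaw) Ry(pitch) Rx(roll)).
In Python, from cell import * gives the robot as it stands.
- The arm moves only by the shell command python3 -m jog 'ROWS'. ROWS is JSON, a list of rows, each an object of numbers: "x", "y", "z": the shift along the tool's x, y, z in mm; "ax", "ay", "az": the turn, a rotation vector about the tool's x, y, z in rad; "grip": the finger opening in mm, from 0 to 85.4. In form: [{"x": .., "y": .., "z": .., "ax": .., "ay": .., "az": .., "grip": ..}, ...]. A call has 1 to 5 rows; each row is the pose to reach, as a shift and turn from the pose commanded when the call began, along the tool's axes at that moment; what a row does not reach only later rows make up. A row lasts 1/10 s, in which the tool goes at most 50 mm and 8.59 degrees, less where a joint would pass 70% of its speed; a pose out of reach is approached as far as the arm can. A call with a gripper value outside its range is refused whole. The fingers move at their own pace and stop on an object; the grip force is fixed at half the most. Time passes only in rows, so rows that repeat a pose let the fingers close. It gives the time, the measured TCP pose, the force and the opening at its end, in the units of the state.
- read_state(): the state, without advancing time (a new reading comes with each control period).
- get_image(name): name is "scene" or "top"; returns a dict with "color" (400x640x3 uint8, red, green, blue), "vfov" (degrees; the focal length in pixels is half the picture's height over the tangent of half this angle, whatever the lens; pixels are square), "cx", "cy" (the principal point, pixels), "k1" (the pictures are not rectified: a ray, as slopes to the right and down, at radius r is drawn at 1 + k1 r^2 times it, then the intrinsics apply), "camera_from_world" (4x4, takes a point from world to camera coordinates). Camera axes: x right, y down, z forward; pixel columns grow to the right and rows downward; lengths in mm; the calibration is good to about 2 mm. A picture is of the moment at which its call begins. There is no depth.
- finish_job(): hands the job in, once; it reports no verdict.
The state is a dict: "clock": time; "qpos": joint angles; "qd": joint speeds; "tau": joint torques, N m; "eef_pos": TCP position; "tool_rot": TCP orientation; "force": force on the tool from outside, world axes, zero at the start; "torque": the same for the moment, N m; "width": finger opening in mm.
Only numpy, scipy, OpenCV 4.12 (cv2) and the standard library are available. Lean on these libraries where they do the work, as an engineer would, in place of code of your own. Each camera call takes 0.05 s, during which the arm holds its last target.

## Task

Close the hinged leaf of the drilling jig down on the blank, then lock it with the jig's barrel bolt: lift the red-knobbed handle up out of the open notch, slide the bolt over the lip of the leaf, feel for the brass plate's locking notch and turn the handle right down into it, and let go. Feel for the notch gently - never force the handle down against the brass plate - and leave the things standing round the jig where they are.

Things in the scene. Friction and masses are not known exactly. Their poses are not given: they have to be found in the camera images.
- jig: Drilling jig screwed to the worktop: dark steel base plate 96 x 250 x 12 mm; origin at the centre of its underside, z up. Hinged steel leaf towards its -y end, bolt barrel (grey, 26 mm wide in x, y 28 to 104 mm, 51 mm high) at its +y end, brass notch plate on the barrel's -x side. The jig's x and y below mean this frame.
- leaf (a joint): Hinge angle of the leaf (rad): 0 closed flat, 1.57 upright, opening up and over towards the jig's -y. The hinge is stiff (0.12 N m): the leaf stays where it is left. Over the last 0.045 rad a spring plunger presses on the blank (about 5 N at the lip to hold it flat), so a leaf pressed down and let go rests up to 0.05 open until the bolt draws it flat.
- leaf_hinge (a point): Middle of the leaf's hinge axis, at x 0, y -100, z 32 mm of the jig; the axis runs along the jig's x and this frame is parallel to the jig's. The leaf is 56 mm wide, 8 mm thick, 116 mm long from here; the last 20 mm are a 24 mm wide lip that ends in a ramp. The leaf's top face lies 2 mm above the axis when closed.
- leaf_end (a point): Point on the middle of the leaf's top (outer) face, 90 mm from the hinge axis: the place to push the leaf shut. Closed it lies at x 0, y -10, z 34 mm of the jig. Its y points along the leaf away from the hinge, its z out of the top face. The plunger's housing (17 mm across, 18 mm high) stands on the same face, 55 mm from the hinge.
- bolt (a joint): Stroke of the bolt (m): 0 drawn back with the handle in the open notch, growing as it slides towards the jig's -y; end stop 0.040. The rod is 12 mm thick with a round nose; it meets the lip's ramp at about 0.010 and has drawn the leaf flat by 0.020. Friction 2 N, 4 to 8 N while it draws the leaf down.
- handle_turn (a joint): Angle of the handle about the bolt axis (rad): 0 level towards the jig's -x, fully down in a notch; 1.57 straight up; stop 1.6. Above 0.95 the bolt slides freely between the notches. It is stiff (0.03 N m), stays where it is left and has to be pressed down into its notch.
- bolt_axis (a point): Point on the bolt's axis where the handle stem sits at stroke 0: x 0, y 80, z 40 mm of the jig; fixed to the jig, frame parallel to it. The bolt slides along -y from here.
- handle: Handle: red ball knob 16 mm across on a 6 x 6 mm steel stem; origin at the ball's centre, 46 mm from the bolt axis. In the jig frame it lies at x = -46 cos(angle), y = 80 - stroke, z = 40 + 46 sin(angle) mm. The ball can be pinched from above with a finger on its +y and -y sides, and turns between them when carried round.
- notch_range (a point): Mean place of the locking notch in the upright brass plate, at its top; x -16, y 52, z 52 mm of the jig. The plate (x -10 to -20 mm, screws to -22, top z 56) was adjusted for this blank: its notch, 8 mm wide for the 6 mm stem, is centred anywhere from 21 to 35 mm of stroke; no reading tells where. Frame parallel to the jig's.
- plate_edge (a point): Point on the bevelled top of the same plate, x -13, y 52, z 52 mm of the jig, frame parallel to it. Off the notch the stem comes to lie on this bevel at a handle angle of about 0.92 rad; at the notch it goes down to 0. The bevel bears 1.6 times what presses straight down on the knob (2.6 times a push square to the stem): over 35 N on it is forcing.
- die_block: Beech block with six metal press punches, 42 x 124 x 44 mm, standing loose behind the jig; not to be disturbed. Origin at the centre of its underside.
- loupe: Black eye loupe, 36 mm across, 30 mm high, standing loose behind the jig; not to be disturbed. Origin at the centre of its underside.
- putty: Green piece of cleaning putty, 22 x 30 x 12 mm, standing loose behind the jig; not to be disturbed. Origin at the centre of its underside.
- pot_white: White screw-top parts pot, 42 mm across, 20 mm high, standing loose behind the jig; not to be disturbed. Origin at the centre of its underside.
- pot_brass: Yellow parts pot with a dark lid, 42 mm across, 20 mm high, standing loose behind the jig; not to be disturbed. Origin at the centre of its underside.
- dust_dome: Pale round dust cover with a black knob, 69 mm across, 42 mm high, standing loose behind the jig; not to be disturbed. Origin at the centre of its underside.

How it is judged (in metres and radians):
On the way, in this order (a step that is already met when the one before it is completed fails the run):
1. the leaf is closed on the blank while the bolt is still drawn back (value of joint leaf below 0.1 rad and value of joint bolt below 0.006 m), for 0.2 s.
2. the handle is lifted out of the open notch and the bolt is slid over the lip, drawing the leaf flat (value of joint bolt above 0.0185 m and value of joint handle_turn above 0.6 rad and value of joint leaf below 0.025 rad), for 0.1 s.
At the end, for the whole second after the job is handed in: The bolt lies over the leaf's lip (stroke between 18.5 and 37.5 mm), its handle is fully down in the locking notch (within 0.12 rad of level), the leaf is held flat (within 0.025 rad), and the handle is let go and at rest (value of joint handle_turn below 0.12 rad and value of joint bolt between 0.0185 and 0.0375 m and value of joint leaf below 0.025 rad and linear speed of handle below 0.01 m/s); the robot touches nothing.
It fails at once if the handle is forced against the brass plate or the barrel (more than 35 N) (contact force between handle and jig above 35 N).
It fails at once if a thing standing round the jig is shifted by more than 20 mm (distance of any of die_block, loupe, putty, pot_white, pot_brass, dust_dome from where it was at the start of the episode above 0.02 m).
It also fails if it takes over 72 s, if anything falls off the work surface, if the arm or the gripper's body presses on something with over 40 N, if the wrist force passes 120 N, or if a joint passes its speed limit or range.

## Working session

There is one attempt and no reset: what is moved stays moved. The work goes in short steps, Python scripts to look and compute and a shell command to move; the robot and the scene stay as the last step left them, time stands still between calls to the robot, and variables do not carry over. Pictures are saved under pics/ and viewed, and the job is handed in when it is done.

```bash
ls; mkdir -p pics
python3 - <<'E'
from cell import *
import cv2
print(read_state())
for n in ("scene","top"):
    d=get_image(n); cv2.imwrite(f"pics/{n}0.png",d["color"][:,:,::-1]); print({k:v for k,v in d.items() if k!="color"})
E
```

```text
pics
{'clock': 0.0, 'qpos': array([-1.31676078,  0.62932761,  0.03843857,  1.5183595 , -0.02699574,
        0.99628483, -0.02001012]), 'qd': array([ 0.00051524, -0.00043864, -0.00158512, -0.00116264,  0.00102591,
        0.00146334,  0.00035282]), 'tau': array([-2.64163864e-04, -5.63391387e+01,  1.22548152e+00, -1.93461621e+01,
        1.07882550e-02,  1.03398485e-02, -1.63578676e-05]), 'eef_pos': array([204.15135481, 616.48277637, 241.40371548]), 'tool_rot': array([-1.5708213 ,  0.00186124,  1.25095588]), 'force': array([-0.51357353,  0.52968001, -0.82851392]), 'torque': array([-0.02566283, -0.01518641, -0.02641473]), 'width': 85.23558122337762}
{'vfov': 57.02404088856907, 'cx': 317.42495538756, 'cy': 199.35988135509268, 'k1': -0.06922726089812246, 'camera_from_world': array([[ 8.59764589e-01, -5.10687399e-01, -1.79777422e-03,
        -5.80284669e+02],
       [-3.48622732e-01, -5.84341924e-01, -7.32807414e-01,
         1.38543566e+02],
       [ 3.73184998e-01,  6.30668610e-01, -6.80433730e-01,
         8.00957859e+02],
       [ 0.00000000e+00,  0.00000000e+00,  0.00000000e+00,
         1.00000000e+00]])}
{'vfov': 45.82141525481719, 'cx': 332.0539781872748, 'cy': 203.10716235589157, 'k1': 0.0344941637273, 'camera_from_world': array([[ 8.66473140e-02, -9.96222042e-01,  5.82122475e-03,
        -2.38266310e+02],
       [-9.67053503e-01, -8.55114710e-02, -2.39781800e-01,
         5.42455894e+02],
       [ 2.39373695e-01,  1.51470131e-02, -9.70809354e-01,
         8.72039085e+02],
       [ 0.00000000e+00,  0.00000000e+00,  0.00000000e+00,
         1.00000000e+00]])}
```

View pics/scene0.png

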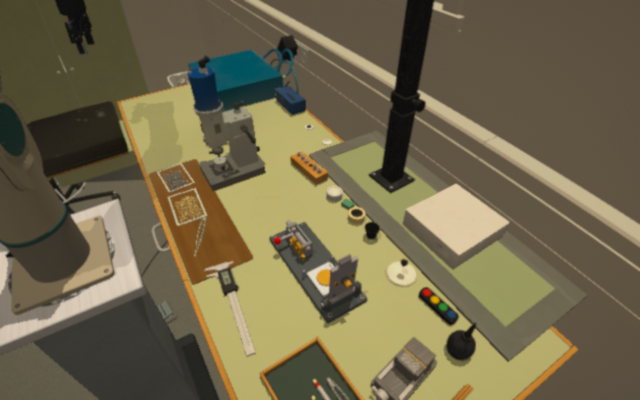

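View pics/top0.png

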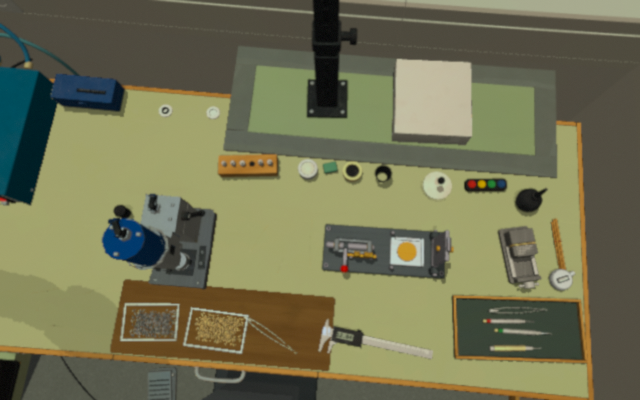

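```bash
cat > h.py <<'E'
from cell import *
import cv2, numpy as np
def grab(n,name=None):
    d=get_image(n)
    if name: cv2.imwrite(f"pics/{name}.png",d["color"][:,:,::-1])
    return d
def K(d):
    f=200/np.tan(np.radians(d["vfov"])/2); return np.array([[f,0,d["cx"]],[0,f,d["cy"]],[0,0,1]]),np.array([d["k1"],0,0,0,0.])
def proj(d,P):
    C=d["camera_from_world"];k,D=K(d);r,_=cv2.Rodrigues(C[:3,:3])
    return cv2.projectPoints(np.asarray(P,float).reshape(-1,3),r,C[:3,3],k,D)[0].reshape(-1,2)
def ray(d,uv):
    C=d["camera_from_world"];k,D=K(d)
    p=cv2.undistortPoints(np.array([[uv]],float),k,D)[0,0]
    R=C[:3,:3]; o=-R.T@C[:3,3]; v=R.T@np.array([p[0],p[1],1]); return o,v/np.linalg.norm(v)
def plane(d,uv,z):
    o,v=ray(d,uv); return o+v*(z-o[2])/v[2]
def tri(d1,u1,d2,u2):
    o1,v1=ray(d1,u1);o2,v2=ray(d2,u2)
    t=np.linalg.lstsq(np.c_[v1,-v2],o2-o1,rcond=None)[0]
    a=o1+t[0]*v1;b=o2+t[1]*v2; return (a+b)/2,np.linalg.norm(a-b)
def crop(d,name,u0,v0,u1,v1,s):
    im=d["color"][v0:v1,u0:u1,::-1]; cv2.imwrite(f"pics/{name}.png",cv2.resize(im,None,fx=s,fy=s,interpolation=cv2.INTER_CUBIC))
E
python3 - <<'E'
from h import *
a=grab("scene");b=grab("top")
crop(a,"sc1",250,210,390,330,5.5);crop(b,"tc1",310,210,470,290,5)
def red(d,x0,y0,x1,y1):
    h=cv2.cvtColor(d["color"],cv2.COLOR_RGB2HSV);m=((h[...,0]<6)|(h[...,0]>174))&(h[...,1]>180)&(h[...,2]>90)
    ys,xs=np.nonzero(m[y0:y1,x0:x1]);return xs.mean()+x0,ys.mean()+y0,len(xs)
r1=red(a,260,220,300,260);r2=red(b,330,250,360,285);print(r1,r2,tri(a,r1[:2],b,r2[:2]))
E
```

```text
(np.float64(276.79411764705884), np.float64(240.35294117647058), 34) (np.float64(344.0), np.float64(268.5), 38) (array([ 438.29113173, -224.75848915,   38.22893194]), np.float64(1.376282100141143))
```

View pics/sc1.png

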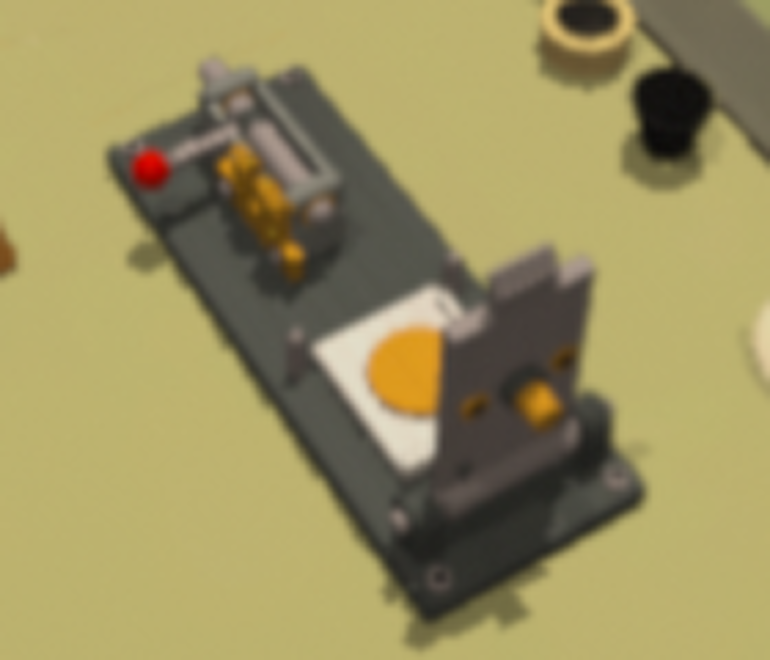

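View pics/tc1.png

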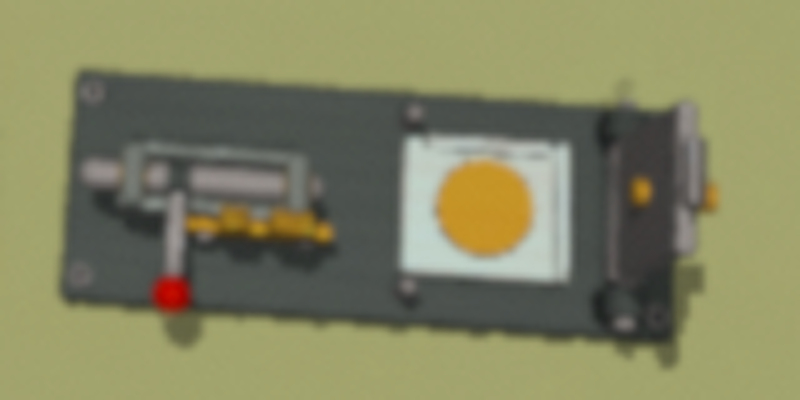

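Run:
```python
from h import *
b=grab("top");a=grab("scene")
s=lambda d,u,v:plane(d,(u,v),12)
f=lambda x,y:(x/5+310-.4,y/5+210-.4)
P={}
for n,p in dict(TL=(80,72),BL=(65,298),BR=(668,340),Tm=(600,100)).items(): P[n]=plane(b,f(*p),12); print(n,P[n].round(1))
g=lambda x,y:(x/5.5+250-.4,y/5.5+210-.4)
Q={}
for n,p in dict(BL=(110,150),TL=(302,68),BR=(430,610),TR=(642,490)).items(): Q[n]=plane(a,g(*p),12); print(n,Q[n].round(1))
c=sum(Q.values())/4;print("scene c",c)
e=Q["BL"]-Q["BR"];print(np.linalg.norm(e),np.arctan2(-e[0],e[1])); e=Q["TL"]-Q["TR"];print(np.linalg.norm(e),np.arctan2(-e[0],e[1]))
e=P["BL"]-P["BR"];print(np.linalg.norm(e),np.arctan2(-e[0],e[1]));e=P["TL"]-P["Tm"];print(np.arctan2(-e[0],e[1]))
# hand: mask dark plate
```

```text
TL [ 528.9 -179.6   12. ]
BL [ 435.2 -182.    12. ]
BR [ 439.9 -426.4   12. ]
Tm [ 536.1 -395.5   12. ]
BL [ 437.7 -185.7   12. ]
TL [ 529.2 -185.4   12. ]
BR [ 441.7 -430.8   12. ]
TR [ 531.7 -429.8   12. ]
scene c [ 485.05035247 -307.90597258   12.        ]
245.13571869035906 0.01647699096174376
244.33514871229318 0.010189622255331335
244.44572817733865 0.01925892270190283
0.033427588547280083
```

Run:
```python
from h import *
a=grab("scene");b=grab("top")
print(tri(a,(203,73),b,(133,243)), tri(a,(206,62),b,(118,227)))
for n,u in dict(teal=((235,65),(20,140))).items(): print(n,tri(a,u[0],b,u[1]))
for p in [(150,285),(210,210),(205,285)]: print(plane(b,p,0).round())
# hinge side: leaf top corners: scene crop / top crop
g=lambda x,y:(x/5.5+250-.4,y/5.5+210-.4); f=lambda x,y:(x/5+310-.4,y/5+210-.4)
# lip end middle, shoulders
print("lip", tri(a,g(525,262),b,f(697,167)))
print("shoulder near",tri(a,g(465,325),b,f(683,245)),"far",tri(a,g(577,268),b,f(686,108)))
print("pins", tri(a,g(295,337),b,f(405,287)), tri(a,g(452,262),b,f(413,112)))
```

```text
(array([423.97105006,  83.36708886, 302.98722987]), np.float64(9.127116512262715)) (array([441.3633807 , 102.17770403, 318.06011491]), np.float64(6.300414820060815))
teal (array([595.41929329, 362.08547893, 185.46069223]), np.float64(3.383841516187385))
[375. 164.   0.]
[540.  67.   0.]
[384.  53.   0.]
lip (array([ 488.72071046, -404.9752811 ,  143.58625933]), np.float64(1.9733564433104929))
shoulder near (array([ 464.7432948 , -405.32083657,  127.07173994]), np.float64(5.75232689649512)) far (array([ 512.1209554 , -404.28791063,  125.15089023]), np.float64(0.8985642133831586))
pins (array([ 451.12109123, -317.78723732,   28.03126069]), np.float64(2.531263563677063)) (array([ 521.73167418, -316.98006532,   26.32541675]), np.float64(0.5787571975771874))
```

```bash
python3 -m jog '[{"y":-46,"ay":0.14},{"y":-92,"ay":0.28},{"y":-138,"ay":0.42},{"y":-184,"ay":0.56},{"y":-230,"ay":0.70}]'
cat >> h.py <<'E'
from scipy.spatial.transform import Rotation as Ro
def t(target,yaw=-1.553):
    s=read_state(); R=Ro.from_euler('xyz',s["tool_rot"]); p=s["eef_pos"]
    d=R.inv().apply(np.asarray(target)-p)
    Rt=Ro.from_euler('xyz',[-np.pi/2,0,yaw]); rv=(R.inv()*Rt).as_rotvec()
    print("clk",round(s["clock"],2),"pos",p.round(1),"rot",s["tool_rot"].round(3),"F",s["force"].round(1),"w",round(s["width"],1)); print("tool shift",d.round(1),"rotvec",rv.round(3))
E
python3 -c "
from h import *
t((420,250,480))
print(read_state()['qpos'].round(2))"
```

```text
clk 0.4 pos [204.3 617.  242.2] rot [-1.571  0.     1.251] F [-1.1  0.4  1.1] w 85.5
tool shift [-280.6 -237.8 -320.2] rotvec [ 0.     2.804 -0.   ]
[-1.32  0.63  0.04  1.52 -0.03  1.   -0.02]$[0]: bad value
```

```bash
python3 -m jog '[{"x":0,"y":-46,"z":0,"ax":0,"ay":0.14,"az":0,"grip":85},{"x":0,"y":-92,"z":0,"ax":0,"ay":0.28,"az":0,"grip":85},{"x":0,"y":-138,"z":0,"ax":0,"ay":0.42,"az":0,"grip":85},{"x":0,"y":-184,"z":0,"ax":0,"ay":0.56,"az":0,"grip":85},{"x":0,"y":-230,"z":0,"ax":0,"ay":0.70,"az":0,"grip":85}]'
python3 -c "
from h import *
t((420,250,480))
print(read_state()['qpos'].round(2))"
```

```text
clock: 0.9
eef_pos: [204.1, 616.7, 474.5]
tool_rot: [-1.57, -0.0, 0.545]
force: [0.6, 1.6, -1.0]
width: 84.8
clk 0.9 pos [204.1 616.7 474.5] rot [-1.57  -0.     0.545] F [ 0.6  1.6 -1. ] w 84.8
tool shift [  -5.7   -5.7 -425.5] rotvec [-1.000e-03  2.098e+00 -0.000e+00]
[-1.42  0.51  0.24  1.11 -0.12  1.53 -0.66]
```

```bash
python3 -m jog '[{"x":0,"y":-1,"z":-49,"ax":0,"ay":0.14,"az":0,"grip":0},{"x":0,"y":-2,"z":-98,"ax":0,"ay":0.28,"az":0,"grip":0},{"x":0,"y":-3,"z":-147,"ax":0,"ay":0.42,"az":0,"grip":0},{"x":0,"y":-4,"z":-196,"ax":0,"ay":0.56,"az":0,"grip":0},{"x":0,"y":-5,"z":-245,"ax":0,"ay":0.70,"az":0,"grip":0}]'
python3 -c "
from h import *
t((430,100,480))
print(read_state()['qpos'].round(2))"
```

```text
clock: 1.4
eef_pos: [333.2, 406.4, 477.6]
tool_rot: [-1.57, 0.0, -0.155]
force: [0.8, -0.1, 0.2]
width: 11.8
clk 1.4 pos [333.2 406.4 477.6] rot [-1.57   0.    -0.155] F [ 0.8 -0.1  0.2] w 11.8
tool shift [ 142.8   -2.6 -287.8] rotvec [-1.000e-03  1.398e+00 -1.000e-03]
[-1.26  0.28  0.46  1.47 -0.13  1.42 -0.96]
```

```bash
python3 -m jog '[{"x":22,"y":0,"z":-44,"ax":0,"ay":0.14,"az":0,"grip":0},{"x":44,"y":0,"z":-88,"ax":0,"ay":0.28,"az":0,"grip":0},{"x":66,"y":0,"z":-132,"ax":0,"ay":0.42,"az":0,"grip":0},{"x":88,"y":0,"z":-176,"ax":0,"ay":0.56,"az":0,"grip":0},{"x":110,"y":0,"z":-220,"ax":0,"ay":0.70,"az":0,"grip":0}]'
python3 -c "
from h import *
t((488,-460,420))
print(read_state()['qpos'].round(2))"
```

```text
clock: 1.9
eef_pos: [408.8, 172.4, 477.6]
tool_rot: [-1.57, 0.001, -0.854]
force: [1.1, 0.8, -0.4]
width: 0.2
clk 1.9 pos [408.8 172.4 477.6] rot [-1.57e+00  1.00e-03 -8.54e-01] F [ 1.1  0.8 -0.4] w 0.2
tool shift [ 529.    56.9 -355.7] rotvec [-0.001  0.699 -0.001]
[-1.05  0.14  0.7   1.66 -0.09  1.37 -1.19]
```

```bash
python3 -m jog '[{"x":41,"y":0,"z":-27,"ax":0,"ay":0.14,"az":0,"grip":0},{"x":82,"y":0,"z":-54,"ax":0,"ay":0.28,"az":0,"grip":0},{"x":123,"y":0,"z":-81,"ax":0,"ay":0.42,"az":0,"grip":0},{"x":164,"y":0,"z":-108,"ax":0,"ay":0.56,"az":0,"grip":0},{"x":205,"y":0,"z":-135,"ax":0,"ay":0.70,"az":0,"grip":0}]'
python3 -c "
from h import *
t((488,-460,300))
print(read_state()['qpos'].round(2))"
```

```text
clock: 2.4
eef_pos: [442.6, -70.5, 477.7]
tool_rot: [-1.569, 0.001, -1.554]
force: [1.3, -0.2, 0.7]
width: -0.2
clk 2.4 pos [442.6 -70.5 477.7] rot [-1.569e+00  1.000e-03 -1.554e+00] F [ 1.3 -0.2  0.7] w -0.2
tool shift [390.5 177.3  38.6] rotvec [-0.001 -0.001 -0.001]
[-0.69  0.19  0.98  1.65 -0.16  1.38 -1.25]
```

```bash
python3 -m jog '[{"x":45,"y":10,"z":5,"ax":0,"ay":0,"az":0,"grip":0},{"x":90,"y":20,"z":10,"ax":0,"ay":0,"az":0,"grip":0},{"x":135,"y":30,"z":15,"ax":0,"ay":0,"az":0,"grip":0},{"x":180,"y":40,"z":20,"ax":0,"ay":0,"az":0,"grip":0},{"x":225,"y":50,"z":25,"ax":0,"ay":0,"az":0,"grip":0}]'
python3 -m jog '[{"x":40,"y":10,"z":3,"ax":0,"ay":0,"az":0,"grip":0},{"x":80,"y":30,"z":6,"ax":0,"ay":0,"az":0,"grip":0},{"x":120,"y":60,"z":9,"ax":0,"ay":0,"az":0,"grip":0},{"x":145,"y":95,"z":12,"ax":0,"ay":0,"az":0,"grip":0},{"x":165,"y":130,"z":14,"ax":0,"ay":0,"az":0,"grip":0}]'
python3 -c "
from h import *
t((488,-440,133))
print(read_state()['qpos'].round(2))"
```

```text
clock: 2.9
eef_pos: [472.9, -294.7, 426.7]
tool_rot: [-1.571, 0.001, -1.548]
force: [1.0, 0.2, 0.4]
width: 0.1
clock: 3.4
eef_pos: [489.9, -459.9, 295.8]
tool_rot: [-1.571, -0.001, -1.55]
force: [1.4, 0.1, -0.5]
width: 0.1
clk 3.4 pos [ 489.9 -459.9  295.8] rot [-1.571e+00 -1.000e-03 -1.550e+00] F [ 1.4  0.1 -0.5] w 0.1
tool shift [-20.  162.8  -1.5] rotvec [-0.     0.003  0.001]
[ 0.3   0.73  0.81  1.39 -0.54  1.24 -0.4 ]
```

```bash
python3 -m jog '[{"x":0,"y":45,"z":-1,"ax":0,"ay":0,"az":0,"grip":0},{"x":0,"y":90,"z":-1,"ax":0,"ay":0,"az":0,"grip":0},{"x":0,"y":130,"z":-1,"ax":0,"ay":0,"az":0,"grip":0},{"x":-5,"y":165,"z":-1,"ax":0,"ay":0,"az":0,"grip":0},{"x":-15,"y":173,"z":-1,"ax":0,"ay":0,"az":0,"grip":0}]'
python3 -c "
from h import *
a=grab('scene');b=grab('top')
crop(a,'sc2',250,190,410,330,5);crop(b,'tc2',310,190,490,310,4.4)
t((488,-430,123))"
```

```text
clock: 3.9
eef_pos: [487.1, -440.6, 120.0]
tool_rot: [-1.576, 0.005, -1.55]
force: [0.2, 1.3, 0.5]
width: 0.1
clk 4.0 pos [ 489.2 -440.2  123.2] rot [-1.572  0.004 -1.548] F [1.2 0.3 0.7] w -0.1
tool shift [-10.2   0.2  -1. ] rotvec [ 0.001  0.005 -0.004]
```

View pics/sc2.png

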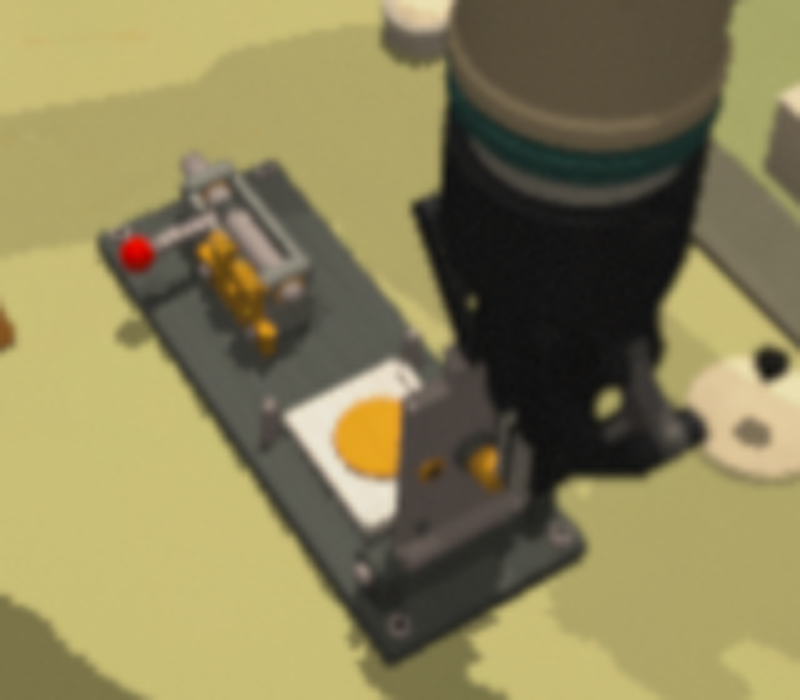

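View pics/tc2.png

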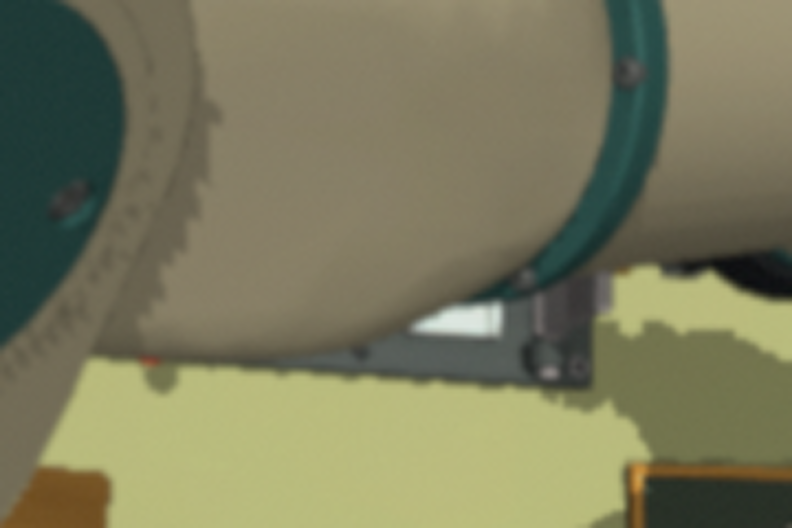

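```bash
python3 -m jog '[{"x":-12,"y":0,"z":-1,"ax":0,"ay":0,"az":0,"grip":0},{"x":-24,"y":0,"z":-2,"ax":0,"ay":0,"az":0,"grip":0},{"x":-36,"y":0,"z":-2,"ax":0,"ay":0,"az":0,"grip":0},{"x":-48,"y":0,"z":-2,"ax":0,"ay":0,"az":0,"grip":0},{"x":-60,"y":0,"z":-2,"ax":0,"ay":0,"az":0,"grip":0}]'
python3 -c "
from h import *
a=grab('scene')
crop(a,'sc3',250,190,410,330,5)
t((487,-353,115))"
```

```text
clock: 4.5
eef_pos: [486.0, -381.8, 124.9]
tool_rot: [-1.57, -0.001, -1.549]
force: [0.6, -1.2, 0.0]
width: -0.3
clk 4.55 pos [ 486.2 -378.9  124.4] rot [-1.571  0.003 -1.547] F [-1.4  1.8 -0.4] w -0.0
tool shift [-25.8   9.4   1.5] rotvec [-0.     0.006 -0.003]
```

View pics/sc3.png

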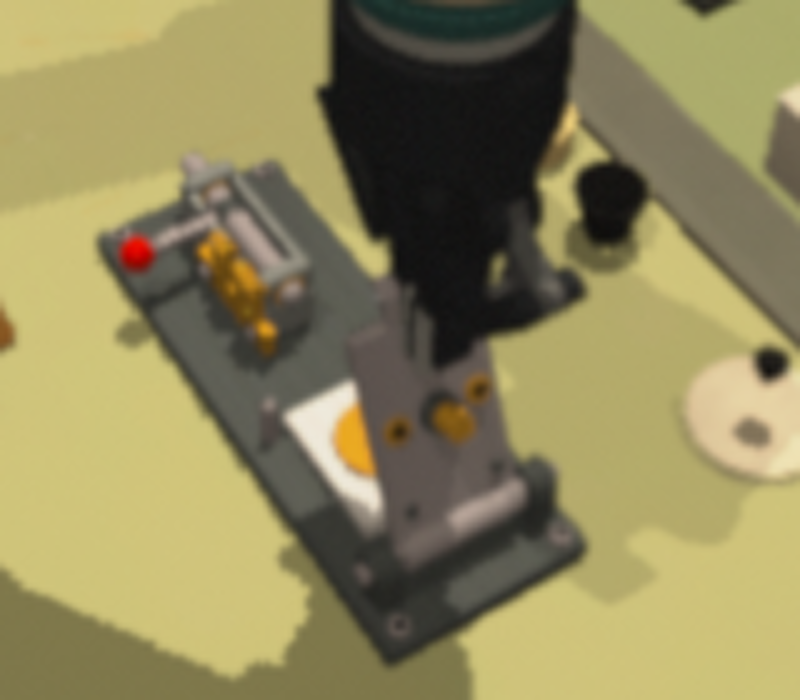

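```bash
python3 -m jog '[{"x":-13,"y":4,"z":0,"ax":0,"ay":0,"az":0,"grip":0},{"x":-26,"y":9,"z":0,"ax":0,"ay":0,"az":0,"grip":0},{"x":-39,"y":19,"z":0,"ax":0,"ay":0,"az":0,"grip":0},{"x":-50,"y":29,"z":0,"ax":0,"ay":0,"az":0,"grip":0},{"x":-58,"y":40,"z":0,"ax":0,"ay":0,"az":0,"grip":0}]'
python3 -m jog '[{"x":-4,"y":6,"z":0,"ax":0,"ay":0,"az":0,"grip":0},{"x":-8,"y":14,"z":0,"ax":0,"ay":0,"az":0,"grip":0},{"x":-10,"y":20,"z":0,"ax":0,"ay":0,"az":0,"grip":0},{"x":-11,"y":25,"z":0,"ax":0,"ay":0,"az":0,"grip":0},{"x":-12,"y":28,"z":0,"ax":0,"ay":0,"az":0,"grip":0}]'
python3 -c "
from h import *
a=grab('scene')
crop(a,'sc4',250,190,410,330,5)
t((486,-309,45))"
```

```text
clock: 5.05
eef_pos: [484.4, -323.2, 83.3]
tool_rot: [-1.571, 0.001, -1.548]
force: [-0.6, -0.4, 0.1]
width: 0.3
clock: 5.55
eef_pos: [484.0, -313.0, 55.8]
tool_rot: [-1.571, -0.0, -1.549]
force: [0.5, -0.6, 0.1]
width: 0.2
clk 5.6 pos [ 483.9 -312.7   55.6] rot [-1.571  0.    -1.549] F [-0.5 -0.4 -0.7] w -0.1
tool shift [-3.7 10.6  2.2] rotvec [ 0.001  0.004 -0.   ]
```

View pics/sc4.png

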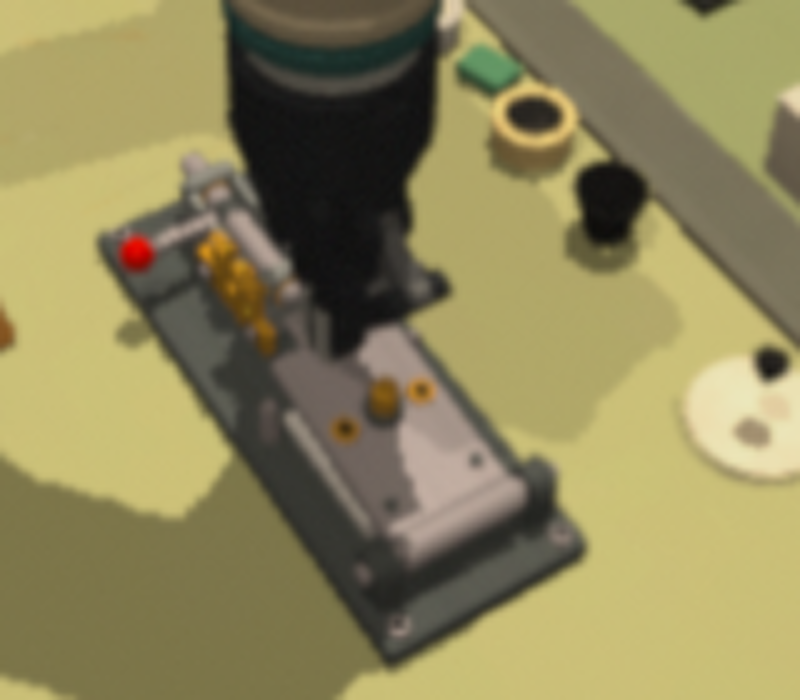

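```bash
python3 -m jog '[{"x":-1,"y":3,"z":1,"ax":0,"ay":0,"az":0,"grip":0},{"x":-2,"y":6,"z":2,"ax":0,"ay":0,"az":0,"grip":0},{"x":-2,"y":8,"z":2,"ax":0,"ay":0,"az":0,"grip":0},{"x":-2,"y":9,"z":2,"ax":0,"ay":0,"az":0,"grip":0}]'
python3 -c "
from h import *
t((486,-309,45))"
```

```text
clock: 6.0
eef_pos: [486.4, -310.8, 47.5]
tool_rot: [-1.57, 0.0, -1.549]
force: [-1.3, 0.7, 4.9]
width: -0.3
clk 6.0 pos [ 486.4 -310.8   47.5] rot [-1.57   0.    -1.549] F [-1.3  0.7  4.9] w -0.3
tool shift [-1.8  2.5 -0.3] rotvec [-0.001  0.004 -0.   ]
```

```bash
python3 -m jog '[{"x":0,"y":1,"z":0,"ax":0,"ay":0,"az":0,"grip":0},{"x":0,"y":2,"z":0,"ax":0,"ay":0,"az":0,"grip":0},{"x":0,"y":2,"z":0,"ax":0,"ay":0,"az":0,"grip":0},{"x":0,"y":2,"z":0,"ax":0,"ay":0,"az":0,"grip":0}]'
python3 -c "
from h import *
a=grab('scene')
crop(a,'sc5',250,190,410,330,5)
t((486,-309,45))"
```

```text
clock: 6.4
eef_pos: [486.4, -310.7, 45.5]
tool_rot: [-1.57, 0.0, -1.549]
force: [-0.1, 1.7, 4.4]
width: 0.2
clk 6.45 pos [ 486.3 -310.7   45.5] rot [-1.57   0.    -1.549] F [0.7 0.3 4.2] w 0.1
tool shift [-1.7  0.5 -0.3] rotvec [-0.     0.004 -0.   ]
```

```bash
python3 -m jog '[{"x":0,"y":-20,"z":0,"ax":0,"ay":0,"az":0,"grip":0},{"x":0,"y":-60,"z":0,"ax":0,"ay":0,"az":0,"grip":30},{"x":-35,"y":-70,"z":-20,"ax":0,"ay":0,"az":0,"grip":60},{"x":-70,"y":-70,"z":-40,"ax":0,"ay":0,"az":0,"grip":60},{"x":-86,"y":-70,"z":-48,"ax":0,"ay":0,"az":0,"grip":60}]'
python3 -c "
from h import *
a=grab('scene');b=grab('top')
crop(a,'sc6',240,190,400,330,5);crop(b,'tc6',310,190,490,310,4.4)
C=a['camera_from_world'];print(-C[:3,:3].T@C[:3,3]);C=b['camera_from_world'];print(-C[:3,:3].T@C[:3,3])
t((438.3,-224.8,90))"
```

```text
clock: 6.95
eef_pos: [433.8, -222.3, 115.1]
tool_rot: [-1.573, 0.004, -1.548]
force: [0.5, 0.3, -0.2]
width: 58.0
[ 248.30218996 -720.5262345   645.48127541]
[ 336.48578982 -204.18873578  978.04175351]
clk 7.05 pos [ 434.6 -222.6  114.9] rot [-1.573  0.003 -1.547] F [0.6 0.3 0.9] w 59.9
tool shift [ 2.3 24.9  3.7] rotvec [ 0.002  0.006 -0.003]
```

View pics/sc6.png

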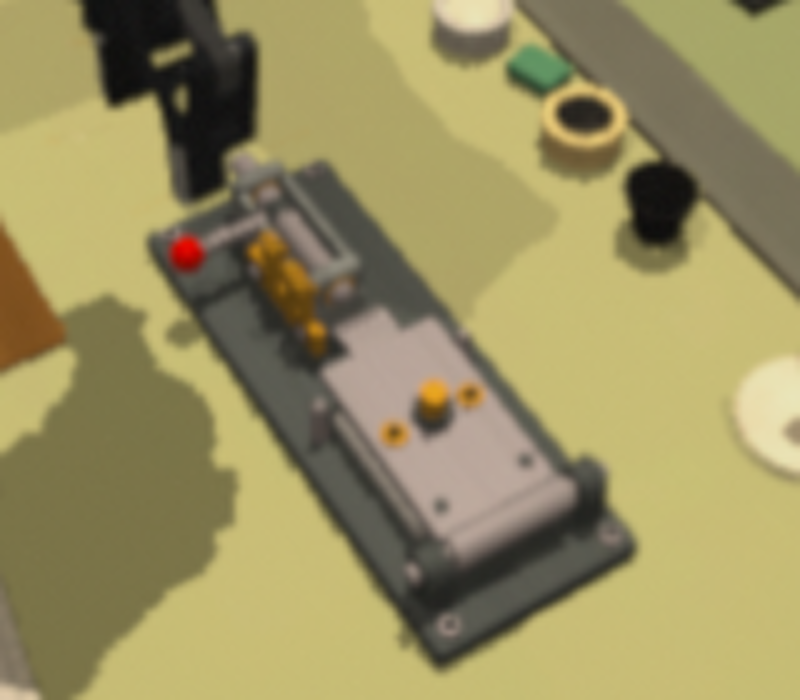

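View pics/tc6.png

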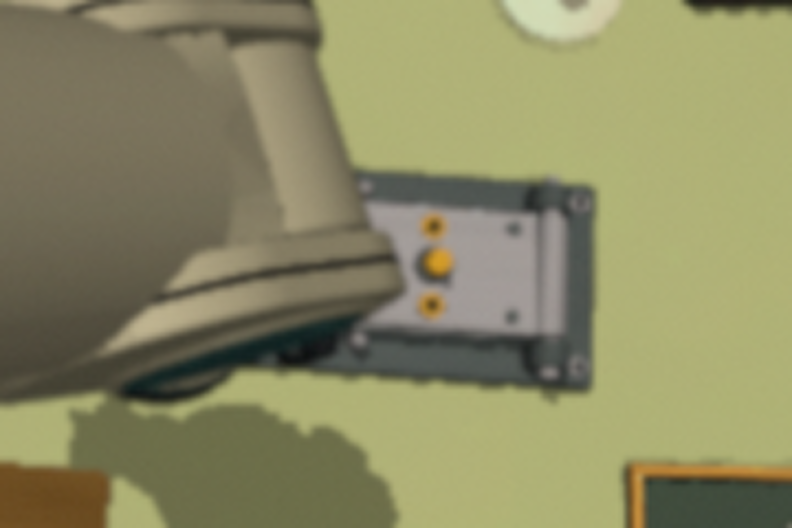

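```bash
python3 -m jog '[{"x":2,"y":0,"z":4,"ax":0,"ay":0.006,"az":-0.003,"grip":44},{"x":2,"y":35,"z":4,"ax":0,"ay":0.006,"az":-0.003,"grip":44},{"x":2,"y":60,"z":4,"ax":0,"ay":0.006,"az":-0.003,"grip":44},{"x":2,"y":70,"z":4,"ax":0,"ay":0.006,"az":-0.003,"grip":44}]'
python3 -c "
from h import *
a=grab('scene')
crop(a,'sc7',245,200,325,260,10)
t((438.5,-224.8,36))"
```

```text
clock: 7.45
eef_pos: [440.4, -228.9, 43.2]
tool_rot: [-1.572, -0.003, -1.556]
force: [0.2, 0.0, 0.4]
width: 44.1
clk 7.5 pos [ 439.9 -228.8   42.9] rot [-1.573 -0.003 -1.556] F [ 0.1 -0.6 -1.1] w 44.3
tool shift [-4.   6.9 -1.3] rotvec [ 0.002 -0.003  0.003]
```

View pics/sc7.png

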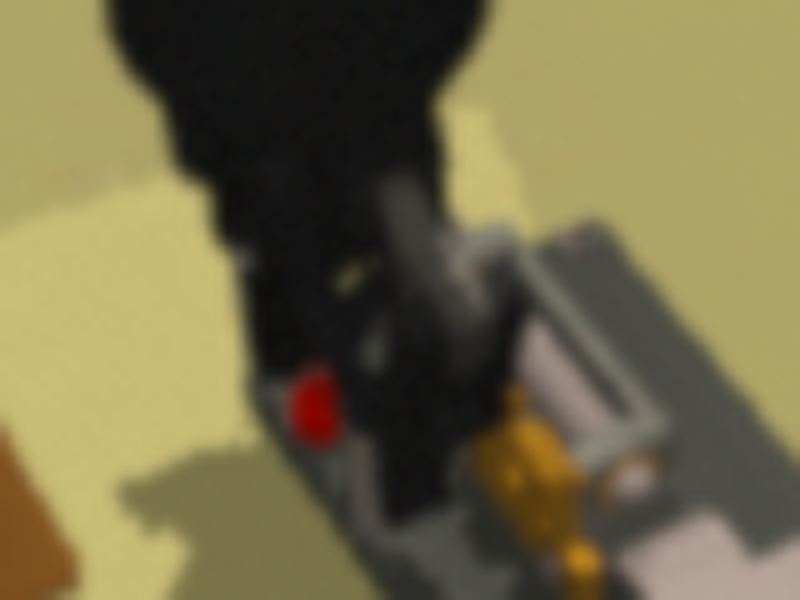

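Run:
```python
from h import *
a=grab('scene')
c=lambda P:((proj(a,P)-[245,200])*10).round(0)
for z in (30,33,36): print(z,c([(429,-251,z),(429,-258,z),(429,-265,z),(451,-251,z),(451,-265,z)]).tolist())
print("ball",c([(438.3,-224.8,38.2),(438.6,-226.3,40)]))
crop(a,'sc8',270,230,300,256,24)
```

```text
30 [[333.0, 527.0], [348.0, 550.0], [363.0, 572.0], [425.0, 486.0], [455.0, 530.0]]
33 [[332.0, 518.0], [347.0, 541.0], [362.0, 563.0], [424.0, 477.0], [454.0, 521.0]]
36 [[331.0, 509.0], [346.0, 532.0], [361.0, 554.0], [423.0, 468.0], [454.0, 512.0]]
ball [[315. 405.]
 [319. 403.]]
```

View pics/sc8.png

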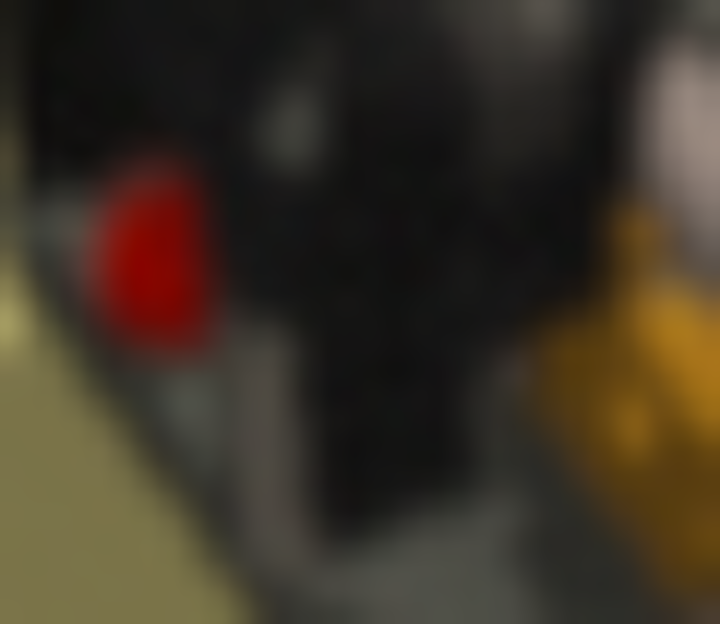

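```bash
python3 -m jog '[{"x":-3,"y":3,"z":-1,"ax":0,"ay":-0.003,"az":0.003,"grip":26},{"x":-3,"y":6,"z":-1,"ax":0,"ay":-0.003,"az":0.003,"grip":26},{"x":-3,"y":6,"z":-1,"ax":0,"ay":-0.003,"az":0.003,"grip":26},{"x":-3,"y":6,"z":-1,"ax":0,"ay":-0.003,"az":0.003,"grip":26}]'
python3 -c "
from h import *
a=grab('scene')
crop(a,'sc9',265,225,305,255,20)
t((438.5,-225.5,36))"
```

```text
clock: 7.95
eef_pos: [439.6, -224.9, 39.8]
tool_rot: [-1.57, -0.0, -1.552]
force: [-0.9, -0.0, 0.2]
width: 26.2
clk 8.0 pos [ 439.6 -224.9   39.7] rot [-1.57  -0.    -1.552] F [ 0.6 -0.3  0.5] w 26.0
tool shift [ 0.6  3.7 -1.1] rotvec [-0.001  0.001  0.   ]
```

View pics/sc9.png

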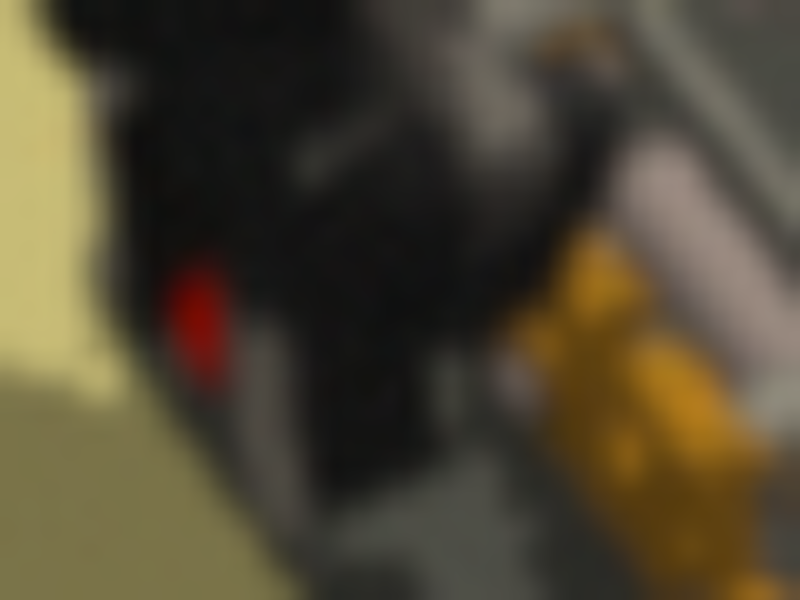

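```bash
cat >> h.py <<'E'
def F(n=4):
    fs=[];ps=[];ws=[]
    for i in range(n):
        get_image("scene"); s=read_state(); fs.append(s["force"]); ps.append(s["eef_pos"]); ws.append(s["width"])
    print("clk",round(s["clock"],2),"F",np.mean(fs,0).round(2),"sd",np.std(fs,0).round(1),"pos",np.mean(ps,0).round(2),"w",round(np.mean(ws),2))
E
python3 -m jog '[{"x":0,"y":2,"z":0,"ax":0,"ay":0,"az":0,"grip":23},{"x":0,"y":2,"z":0,"ax":0,"ay":0,"az":0,"grip":20},{"x":0,"y":2,"z":0,"ax":0,"ay":0,"az":0,"grip":20}]'
python3 -c "
from h import *
F()"
```

```text
clock: 8.3
eef_pos: [439.2, -224.7, 37.3]
tool_rot: [-1.571, 0.0, -1.552]
force: [-0.3, -0.4, 0.1]
width: 19.8
clk 8.5 F [-0.03 -0.31  0.37] sd [0.5 0.1 0.5] pos [ 439.22 -224.77   37.28] w 20.14
```

```bash
python3 -m jog '[{"x":0,"y":0,"z":0,"ax":0,"ay":0,"az":0,"grip":19},{"x":0,"y":0,"z":0,"ax":0,"ay":0,"az":0,"grip":18},{"x":0,"y":0,"z":0,"ax":0,"ay":0,"az":0,"grip":18}]'
python3 -c "
from h import *
F()"
```

```text
clock: 8.8
eef_pos: [439.2, -224.8, 37.3]
tool_rot: [-1.571, 0.0, -1.552]
force: [0.6, 0.7, 0.8]
width: 17.7
clk 9.0 F [0.14 0.   0.11] sd [0.2 0.3 0.3] pos [ 439.21 -224.76   37.28] w 18.0
```

```bash
python3 -m jog '[{"x":0,"y":0,"z":0,"ax":0,"ay":0,"az":0,"grip":17.5},{"x":0,"y":0,"z":0,"ax":0,"ay":0,"az":0,"grip":17},{"x":0,"y":0,"z":0,"ax":0,"ay":0,"az":0,"grip":17}]'
python3 -c "
from h import *
F()"
```

```text
clock: 9.3
eef_pos: [439.2, -224.7, 37.3]
tool_rot: [-1.571, 0.0, -1.552]
force: [0.7, 0.2, 0.2]
width: 17.1
clk 9.5 F [0.32 0.2  0.55] sd [0.2 0.4 0.3] pos [ 439.21 -224.65   37.27] w 17.03
```

```bash
python3 -m jog '[{"x":0,"y":0,"z":0,"ax":0,"ay":0,"az":0,"grip":16.6},{"x":0,"y":0,"z":0,"ax":0,"ay":0,"az":0,"grip":16.2},{"x":0,"y":0,"z":0,"ax":0,"ay":0,"az":0,"grip":16.2}]'
python3 -c "
from h import *
F()"
```

```text
clock: 9.8
eef_pos: [439.2, -224.4, 37.2]
tool_rot: [-1.571, 0.001, -1.552]
force: [-0.1, 1.2, 0.7]
width: 16.1
clk 10.0 F [0.08 1.87 0.34] sd [0.3 0.2 0.6] pos [ 439.19 -224.45   37.24] w 16.19
```

```bash
python3 -m jog '[{"x":-0.4,"y":0,"z":-1,"ax":0,"ay":0,"az":0,"grip":16.2},{"x":-0.4,"y":0,"z":-1,"ax":0,"ay":0,"az":0,"grip":15.5},{"x":-0.4,"y":0,"z":-1,"ax":0,"ay":0,"az":0,"grip":14}]'
python3 -c "
from h import *
F()"
```

```text
clock: 10.3
eef_pos: [438.5, -224.2, 37.3]
tool_rot: [-1.57, 0.0, -1.552]
force: [2.1, 1.9, -0.2]
width: 14.4
clk 10.5 F [1.4  2.18 0.5 ] sd [0.3 0.5 0.4] pos [ 438.44 -224.27   37.32] w 14.29
```

```bash
python3 -m jog '[{"x":0,"y":-4.6,"z":0.2,"ax":0,"ay":0,"az":0,"grip":14},{"x":0,"y":-9.1,"z":0.9,"ax":0,"ay":0,"az":0,"grip":14},{"x":0,"y":-13.6,"z":2,"ax":0,"ay":0,"az":0,"grip":14},{"x":0,"y":-17.9,"z":3.6,"ax":0,"ay":0,"az":0,"grip":14},{"x":0,"y":-22.1,"z":5.6,"ax":0,"ay":0,"az":0,"grip":14}]'
python3 -c "
from h import *
F()
a=grab('scene');b=grab('top','tf10')
crop(a,'sc10',255,205,315,255,13)"
```

```text
clock: 11.0
eef_pos: [443.3, -224.2, 59.7]
tool_rot: [-1.572, 0.0, -1.552]
force: [-0.9, 1.0, -2.8]
width: 14.7
clk 11.2 F [-1.29  1.36  0.56] sd [0.6 0.5 0.7] pos [ 443.48 -224.28   59.8 ] w 14.37
```

View pics/sc10.png

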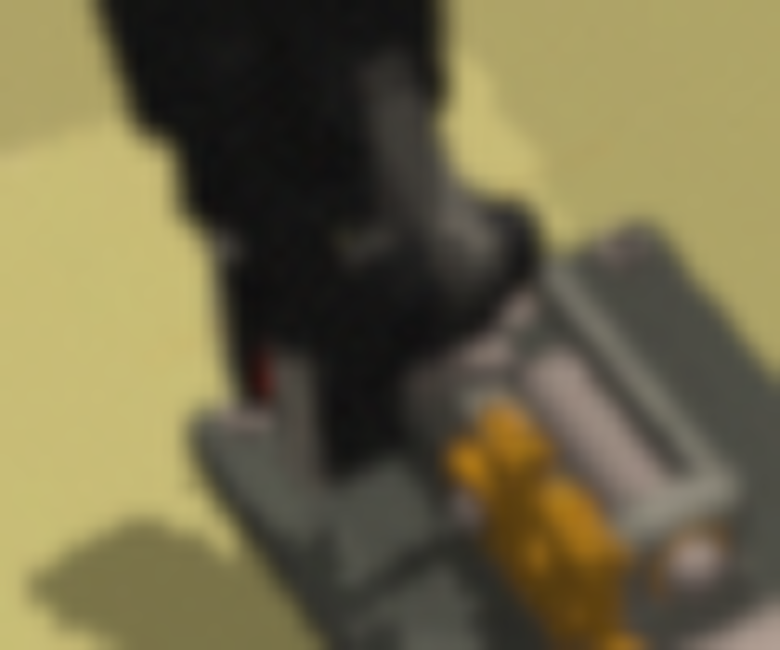

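```bash
python3 -m jog '[{"x":0,"y":-5,"z":3.2,"ax":0,"ay":0,"az":0,"grip":14},{"x":0,"y":-9.6,"z":7.1,"ax":0,"ay":0,"az":0,"grip":14},{"x":0,"y":-13.6,"z":11.4,"ax":0,"ay":0,"az":0,"grip":14},{"x":0,"y":-17.1,"z":16.3,"ax":0,"ay":0,"az":0,"grip":14},{"x":0,"y":-19.9,"z":21.6,"ax":0,"ay":0,"az":0,"grip":14}]'
python3 -c "
from h import *
F()
a=grab('scene')
crop(a,'sc11',255,195,325,255,11)"
```

```text
clock: 11.8
eef_pos: [465.8, -223.9, 79.7]
tool_rot: [-1.571, -0.0, -1.552]
force: [-1.9, 1.9, -0.0]
width: 14.3
clk 12.0 F [-2.01  1.76  3.07] sd [0.9 0.6 1.2] pos [ 466.49 -224.     79.81] w 14.24
```

View pics/sc11.png

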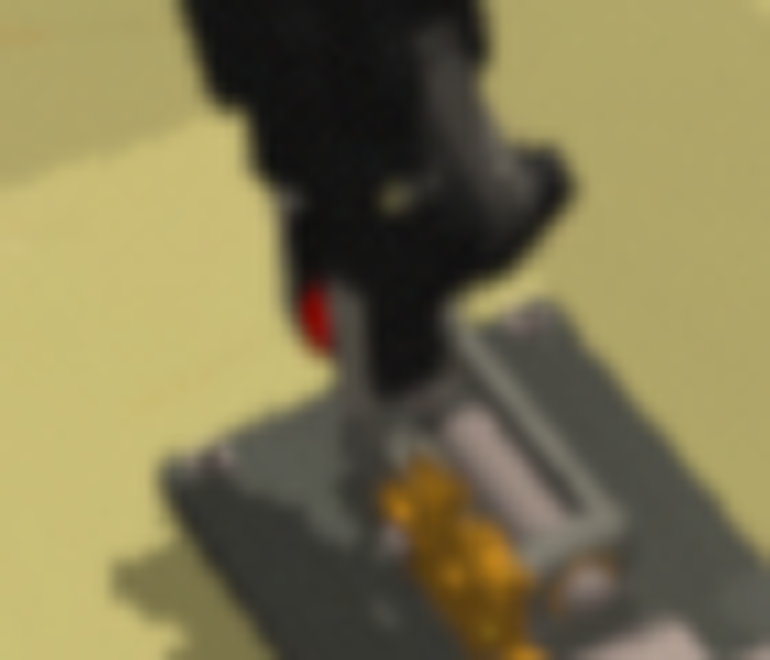

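```bash
python3 -m jog '[{"x":3,"y":0,"z":-0.5,"ax":0,"ay":0,"az":0,"grip":14},{"x":6,"y":0,"z":-0.5,"ax":0,"ay":0,"az":0,"grip":14},{"x":9,"y":0,"z":-0.5,"ax":0,"ay":0,"az":0,"grip":14},{"x":12,"y":0,"z":-0.5,"ax":0,"ay":0,"az":0,"grip":14},{"x":14,"y":0,"z":-0.5,"ax":0,"ay":0,"az":0,"grip":14}]'
python3 -c "
from h import *
F(3)"
python3 -m jog '[{"x":2,"y":0,"z":0,"ax":0,"ay":0,"az":0,"grip":14},{"x":4,"y":0,"z":0,"ax":0,"ay":0,"az":0,"grip":14},{"x":6,"y":0,"z":0,"ax":0,"ay":0,"az":0,"grip":14},{"x":6.5,"y":0,"z":0,"ax":0,"ay":0,"az":0,"grip":14}]'
python3 -c "
from h import *
F()
a=grab('scene')
crop(a,'sc12',255,195,345,275,8.5)"
```

```text
clock: 12.55
eef_pos: [464.9, -236.2, 78.8]
tool_rot: [-1.572, 0.004, -1.551]
force: [-0.9, 7.5, 1.7]
width: 14.1
clk 12.7 F [-0.84  4.74  0.12] sd [0.3 0.2 0.3] pos [ 464.84 -236.46   78.85] w 14.32
clock: 13.1
eef_pos: [465.2, -244.9, 79.1]
tool_rot: [-1.571, -0.001, -1.552]
force: [0.0, 0.8, -2.5]
width: 14.3
clk 13.3 F [ 0.66  0.44 -3.12] sd [0.4 0.2 0.2] pos [ 465.43 -245.53   79.23] w 14.31
```

View pics/sc12.png

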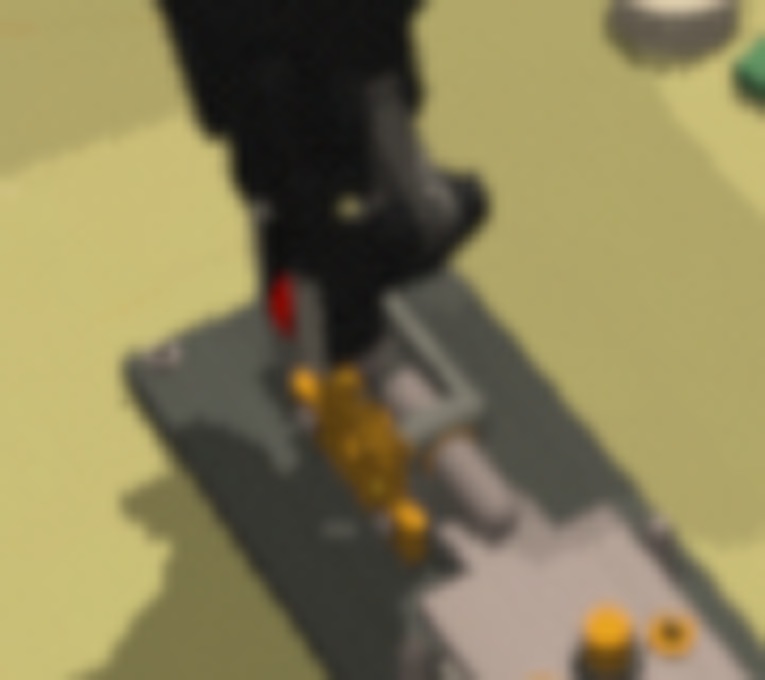

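```bash
python3 -m jog '[{"x":0,"y":1.3,"z":-2,"ax":0,"ay":0,"az":0,"grip":14},{"x":0,"y":2.5,"z":-4,"ax":0,"ay":0,"az":0,"grip":14},{"x":0,"y":3.6,"z":-6,"ax":0,"ay":0,"az":0,"grip":14},{"x":0,"y":4.6,"z":-8,"ax":0,"ay":0,"az":0,"grip":14}]'
python3 -c "
from h import *
F()"
python3 -m jog '[{"x":0,"y":0.5,"z":-0.7,"ax":0,"ay":0,"az":0,"grip":14},{"x":0,"y":1,"z":-1.2,"ax":0,"ay":0,"az":0,"grip":14}]'
python3 -c "
from h import *
F()"
```

```text
clock: 13.75
eef_pos: [459.8, -245.5, 75.4]
tool_rot: [-1.566, -0.002, -1.552]
force: [7.2, 0.4, 3.7]
width: 14.1
clk 13.95 F [ 6.46 -1.01  0.7 ] sd [0.4 0.4 0.5] pos [ 459.95 -245.52   75.54] w 14.36
clock: 14.15
eef_pos: [459.5, -245.6, 75.1]
tool_rot: [-1.564, -0.002, -1.552]
force: [7.2, 0.9, 7.3]
width: 13.9
clk 14.35 F [ 6.31 -0.22  4.94] sd [0.6 0.1 0.2] pos [ 459.53 -245.56   75.11] w 14.3
```

```bash
python3 -m jog '[{"x":0,"y":-0.4,"z":1,"ax":0,"ay":0,"az":0,"grip":14}]'
python3 -c "
from h import *
F(3)"
python3 -m jog '[{"x":0.4,"y":0,"z":0,"ax":0,"ay":0,"az":0,"grip":14},{"x":0.8,"y":0,"z":0,"ax":0,"ay":0,"az":0,"grip":14}]'
python3 -c "
from h import *
F(3)"
```

```text
clock: 14.45
eef_pos: [459.9, -245.5, 75.4]
tool_rot: [-1.565, -0.002, -1.552]
force: [5.1, -0.1, 3.5]
width: 14.4
clk 14.6 F [ 6.11 -0.35  5.44] sd [0.3 0.4 0.7] pos [ 459.9  -245.56   75.38] w 14.28
clock: 14.8
eef_pos: [459.9, -245.6, 75.3]
tool_rot: [-1.566, -0.001, -1.551]
force: [5.6, 0.4, 4.8]
width: 14.2
clk 14.95 F [5.   1.1  5.64] sd [0.3 0.3 0.2] pos [ 459.87 -245.63   75.33] w 14.07
```

```bash
python3 -m jog '[{"x":0.3,"y":-0.7,"z":1.2,"ax":0,"ay":0,"az":0,"grip":14}]'
python3 -c "
from h import *
F(3)"
python3 -m jog '[{"x":0.5,"y":0,"z":0,"ax":0,"ay":0,"az":0,"grip":14},{"x":1,"y":0,"z":0,"ax":0,"ay":0,"az":0,"grip":14}]'
python3 -c "
from h import *
F(3)"
```

```text
clock: 15.05
eef_pos: [460.2, -245.6, 75.7]
tool_rot: [-1.567, -0.0, -1.551]
force: [3.4, 0.6, 0.5]
width: 14.8
clk 15.2 F [5.06 0.84 4.19] sd [0.1 0.2 0.3] pos [ 460.05 -245.62   75.5 ] w 14.34
clock: 15.4
eef_pos: [459.9, -245.8, 75.3]
tool_rot: [-1.568, 0.001, -1.551]
force: [6.8, 2.8, 6.6]
width: 14.4
clk 15.55 F [5.38 2.61 6.08] sd [0.2 0.5 0.7] pos [ 459.87 -245.72   75.32] w 14.32
```

```bash
python3 -m jog '[{"x":-0.9,"y":-2,"z":3,"ax":0,"ay":0,"az":0,"grip":14},{"x":-0.9,"y":-3.2,"z":5.5,"ax":0,"ay":0,"az":0,"grip":14},{"x":-0.9,"y":-3.2,"z":5.5,"ax":0,"ay":0,"az":0,"grip":14}]'
python3 -c "
from h import *
F(2)"
python3 -m jog '[{"x":0,"y":1.5,"z":-2.5,"ax":0,"ay":0,"az":0,"grip":14},{"x":0,"y":2.9,"z":-5,"ax":0,"ay":0,"az":0,"grip":14}]'
python3 -c "
from h import *
F(3)"
```

```text
clock: 15.85
eef_pos: [463.1, -245.6, 77.7]
tool_rot: [-1.572, 0.0, -1.552]
force: [2.0, 0.3, -1.3]
width: 14.2
clk 15.95 F [ 0.93 -0.05 -1.17] sd [0.2 0.4 0.2] pos [ 463.09 -245.54   77.71] w 14.56
clock: 16.15
eef_pos: [459.8, -245.6, 75.3]
tool_rot: [-1.569, -0.0, -1.552]
force: [6.2, 1.4, 5.5]
width: 14.1
clk 16.3 F [5.11 1.52 3.06] sd [0.4 0.2 0. ] pos [ 460.01 -245.68   75.46] w 14.44
```

```bash
python3 -m jog '[{"x":0,"y":-1.6,"z":2.5,"ax":0,"ay":0,"az":0,"grip":14},{"x":0.6,"y":-2.9,"z":5,"ax":0,"ay":0,"az":0,"grip":14},{"x":1.2,"y":-2.9,"z":5,"ax":0,"ay":0,"az":0,"grip":14}]'
python3 -c "
from h import *
F(2)"
python3 -m jog '[{"x":0,"y":1.5,"z":-2.5,"ax":0,"ay":0,"az":0,"grip":14},{"x":0,"y":2.9,"z":-5,"ax":0,"ay":0,"az":0,"grip":14}]'
python3 -c "
from h import *
F(3)"
```

```text
clock: 16.6
eef_pos: [463.0, -245.9, 77.6]
tool_rot: [-1.573, 0.002, -1.552]
force: [1.8, 2.6, -0.4]
width: 14.3
clk 16.7 F [ 0.81  1.85 -0.68] sd [0.6 0.5 0.3] pos [ 462.98 -245.91   77.62] w 14.26
clock: 16.9
eef_pos: [459.8, -246.1, 75.2]
tool_rot: [-1.569, 0.001, -1.552]
force: [6.3, 4.6, 7.0]
width: 14.3
clk 17.05 F [4.35 4.78 3.57] sd [0.1 0.6 0.4] pos [ 460.   -246.05   75.41] w 14.2
```

```bash
python3 -m jog '[{"x":0,"y":-1.6,"z":2.5,"ax":0,"ay":0,"az":0,"grip":14},{"x":0.6,"y":-2.9,"z":5,"ax":0,"ay":0,"az":0,"grip":14},{"x":1.2,"y":-2.9,"z":5,"ax":0,"ay":0,"az":0,"grip":14}]'
python3 -c "
from h import *
F(2)"
python3 -m jog '[{"x":0,"y":1.5,"z":-2.5,"ax":0,"ay":0,"az":0,"grip":14},{"x":0,"y":2.9,"z":-5,"ax":0,"ay":0,"az":0,"grip":14}]'
python3 -c "
from h import *
F(3)"
```

```text
clock: 17.35
eef_pos: [463.2, -246.9, 77.7]
tool_rot: [-1.572, 0.002, -1.551]
force: [-0.1, 5.2, -0.2]
width: 14.2
clk 17.45 F [0.11 5.17 0.33] sd [0.  0.2 0.1] pos [ 463.21 -247.2    77.72] w 14.12
clock: 17.65
eef_pos: [459.9, -247.5, 75.3]
tool_rot: [-1.569, 0.001, -1.552]
force: [5.8, 5.9, 6.6]
width: 14.3
clk 17.8 F [3.71 6.31 4.52] sd [0.2 0.3 0.3] pos [ 460.1  -247.51   75.46] w 14.29
```

```bash
python3 -m jog '[{"x":0,"y":-1.6,"z":2.5,"ax":0,"ay":0,"az":0,"grip":14},{"x":0.6,"y":-2.9,"z":5,"ax":0,"ay":0,"az":0,"grip":14},{"x":1.2,"y":-2.9,"z":5,"ax":0,"ay":0,"az":0,"grip":14}]'
python3 -c "
from h import *
F(2)"
python3 -m jog '[{"x":0,"y":1.5,"z":-2.5,"ax":0,"ay":0,"az":0,"grip":14},{"x":0,"y":2.9,"z":-5,"ax":0,"ay":0,"az":0,"grip":14}]'
python3 -c "
from h import *
F(3)"
```

```text
clock: 18.1
eef_pos: [463.4, -248.6, 77.8]
tool_rot: [-1.572, 0.001, -1.552]
force: [0.2, 4.9, 0.2]
width: 14.3
clk 18.2 F [0.31 5.36 0.53] sd [0.6 0.3 0. ] pos [ 463.43 -248.82   77.84] w 14.36
clock: 18.4
eef_pos: [459.9, -249.0, 75.3]
tool_rot: [-1.569, 0.0, -1.552]
force: [5.5, 6.6, 6.4]
width: 14.5
clk 18.55 F [2.79 5.8  3.85] sd [0.2 0.1 0.3] pos [ 460.17 -249.01   75.49] w 14.24
```

```bash
python3 -m jog '[{"x":0,"y":-1.6,"z":2.5,"ax":0,"ay":0,"az":0,"grip":14},{"x":0.6,"y":-2.9,"z":5,"ax":0,"ay":0,"az":0,"grip":14},{"x":1,"y":-2.9,"z":5,"ax":0,"ay":0,"az":0,"grip":14}]'
python3 -c "
from h import *
F(2)"
python3 -m jog '[{"x":0,"y":1.5,"z":-2.5,"ax":0,"ay":0,"az":0,"grip":14},{"x":0,"y":3,"z":-5.4,"ax":0,"ay":0,"az":0,"grip":14}]'
python3 -c "
from h import *
F(3)"
```

```text
clock: 18.85
eef_pos: [463.6, -249.9, 77.9]
tool_rot: [-1.572, 0.001, -1.552]
force: [-0.1, 4.7, 0.5]
width: 14.4
clk 18.95 F [0.41 5.18 0.33] sd [0.  0.3 0.2] pos [ 463.54 -250.06   77.89] w 14.51
clock: 19.15
eef_pos: [459.9, -250.2, 75.2]
tool_rot: [-1.568, -0.0, -1.552]
force: [6.5, 6.2, 6.3]
width: 14.6
clk 19.3 F [3.2  5.29 3.37] sd [0.3 0.5 0.5] pos [ 460.1  -250.24   75.44] w 14.13
```

Stroke about 26.0: blocked again (held at x 460.1). Next.

```bash
python3 -m jog '[{"x":0,"y":-1.6,"z":2.5,"ax":0,"ay":0,"az":0,"grip":14},{"x":0.6,"y":-2.9,"z":5,"ax":0,"ay":0,"az":0,"grip":14},{"x":1.1,"y":-2.9,"z":5,"ax":0,"ay":0,"az":0,"grip":14}]'
python3 -c "
from h import *
F(2)"
python3 -m jog '[{"x":0,"y":1.5,"z":-2.5,"ax":0,"ay":0,"az":0,"grip":14},{"x":0,"y":3,"z":-5.6,"ax":0,"ay":0,"az":0,"grip":14}]'
python3 -c "
from h import *
F(3)"
```

```text
clock: 19.6
eef_pos: [463.4, -251.1, 77.8]
tool_rot: [-1.571, 0.0, -1.552]
force: [0.3, 5.3, 0.3]
width: 14.4
clk 19.7 F [0.36 5.18 0.17] sd [0.1 0.2 0.1] pos [ 463.41 -251.3    77.82] w 14.36
clock: 19.9
eef_pos: [459.7, -251.4, 75.2]
tool_rot: [-1.568, -0.001, -1.552]
force: [6.8, 6.3, 4.2]
width: 14.5
clk 20.05 F [4.16 6.   2.1 ] sd [0.3 0.2 0.7] pos [ 459.95 -251.47   75.35] w 14.41
```

```bash
python3 -m jog '[{"x":0,"y":-1.6,"z":2.5,"ax":0,"ay":0,"az":0,"grip":14},{"x":0.6,"y":-2.9,"z":5,"ax":0,"ay":0,"az":0,"grip":14},{"x":1.1,"y":-2.9,"z":5,"ax":0,"ay":0,"az":0,"grip":14}]'
python3 -c "
from h import *
F(2)"
python3 -m jog '[{"x":0,"y":1.5,"z":-2.5,"ax":0,"ay":0,"az":0,"grip":14},{"x":0,"y":3.1,"z":-5.4,"ax":0,"ay":0,"az":0,"grip":14}]'
python3 -c "
from h import *
F(3)"
```

```text
clock: 20.35
eef_pos: [463.2, -252.2, 77.7]
tool_rot: [-1.571, 0.0, -1.552]
force: [1.3, 5.2, -0.4]
width: 14.6
clk 20.45 F [ 1.08  4.29 -1.22] sd [0.  0.3 0. ] pos [ 463.13 -252.41   77.67] w 14.25
clock: 20.65
eef_pos: [459.6, -252.5, 75.0]
tool_rot: [-1.567, -0.001, -1.552]
force: [6.9, 6.0, 3.9]
width: 14.4
clk 20.8 F [5.13 6.04 2.57] sd [0.5 0.1 0.4] pos [ 459.72 -252.51   75.16] w 14.14
```

```bash
python3 -m jog '[{"x":0,"y":-1.6,"z":2.5,"ax":0,"ay":0,"az":0,"grip":14},{"x":0.6,"y":-3,"z":5.2,"ax":0,"ay":0,"az":0,"grip":14},{"x":1.1,"y":-3,"z":5.2,"ax":0,"ay":0,"az":0,"grip":14}]'
python3 -c "
from h import *
F(2)"
python3 -m jog '[{"x":0,"y":1.5,"z":-2.5,"ax":0,"ay":0,"az":0,"grip":14},{"x":0,"y":3,"z":-5.2,"ax":0,"ay":0,"az":0,"grip":14}]'
python3 -c "
from h import *
F(3)"
```

```text
clock: 21.1
eef_pos: [463.1, -253.3, 77.6]
tool_rot: [-1.571, 0.0, -1.552]
force: [1.2, 4.3, -0.8]
width: 13.8
clk 21.2 F [ 1.56  4.62 -1.7 ] sd [0.8 0.2 0.1] pos [ 462.98 -253.49   77.58] w 14.41
clock: 21.4
eef_pos: [459.5, -253.6, 75.0]
tool_rot: [-1.568, -0.001, -1.552]
force: [6.6, 6.3, 4.0]
width: 14.2
clk 21.55 F [4.62 6.03 0.89] sd [0.1 0.2 0.6] pos [ 459.58 -253.6    75.05] w 14.4
```

```bash
python3 -m jog '[{"x":0,"y":0.5,"z":-0.8,"ax":0,"ay":0,"az":0,"grip":14}]'
python3 -c "
from h import *
F(3)"
```

```text
clock: 21.65
eef_pos: [459.4, -253.7, 74.9]
tool_rot: [-1.566, -0.001, -1.551]
force: [6.4, 6.6, 4.6]
width: 14.4
clk 21.8 F [5.07 5.74 2.32] sd [0.4 0.1 0.4] pos [ 459.37 -253.65   74.86] w 14.44
```

```bash
python3 -m jog '[{"x":0,"y":-1.8,"z":2.8,"ax":0,"ay":0,"az":0,"grip":14},{"x":0.6,"y":-3.4,"z":5.8,"ax":0,"ay":0,"az":0,"grip":14},{"x":1.1,"y":-3.4,"z":5.8,"ax":0,"ay":0,"az":0,"grip":14}]'
python3 -c "
from h import *
F(2)"
python3 -m jog '[{"x":0,"y":1.5,"z":-2.5,"ax":0,"ay":0,"az":0,"grip":14},{"x":0,"y":3.1,"z":-5.4,"ax":0,"ay":0,"az":0,"grip":14}]'
python3 -c "
from h import *
F(3)"
```

```text
clock: 22.1
eef_pos: [463.0, -254.4, 77.6]
tool_rot: [-1.57, 0.0, -1.552]
force: [2.1, 5.6, -1.6]
width: 14.1
clk 22.2 F [ 1.63  4.5  -1.74] sd [0.1 0.1 0.1] pos [ 462.87 -254.58   77.49] w 14.33
clock: 22.4
eef_pos: [458.9, -254.9, 74.6]
tool_rot: [-1.568, -0.001, -1.552]
force: [3.6, 3.5, -1.7]
width: 14.4
clk 22.55 F [ 4.37  3.41 -3.99] sd [0.7 0.1 0.3] pos [ 458.33 -255.3    74.39] w 14.26
```

```bash
python3 -m jog '[{"x":0,"y":1.3,"z":-1,"ax":0,"ay":0,"az":0,"grip":14},{"x":0,"y":2.5,"z":-2,"ax":0,"ay":0,"az":0,"grip":14}]'
python3 -c "
from h import *
F(3)"
```

```text
clock: 22.75
eef_pos: [455.6, -255.4, 72.1]
tool_rot: [-1.57, -0.001, -1.552]
force: [2.4, 3.2, -1.3]
width: 14.4
clk 22.9 F [ 3.    3.08 -2.82] sd [0.1 0.4 0.4] pos [ 455.33 -255.38   71.96] w 14.58
```

```bash
python3 -m jog '[{"x":-0.4,"y":2.3,"z":-2.4,"ax":0,"ay":0,"az":0,"grip":14},{"x":-0.6,"y":5.7,"z":-5.5,"ax":0,"ay":0,"az":0,"grip":14},{"x":-0.6,"y":9.3,"z":-8.2,"ax":0,"ay":0,"az":0,"grip":14},{"x":-0.6,"y":13.2,"z":-10.6,"ax":0,"ay":0,"az":0,"grip":14}]'
python3 -c "
from h import *
F(3)
a=grab('scene')
crop(a,'sc13',255,195,345,275,8.5)"
```

```text
clock: 23.3
eef_pos: [444.2, -255.4, 58.7]
tool_rot: [-1.571, -0.002, -1.553]
force: [2.4, -0.2, 1.5]
width: 14.1
clk 23.45 F [ 1.31 -0.86 -1.19] sd [0.4 0.3 0.5] pos [ 443.84 -255.36   58.38] w 14.22
```

View pics/sc13.png

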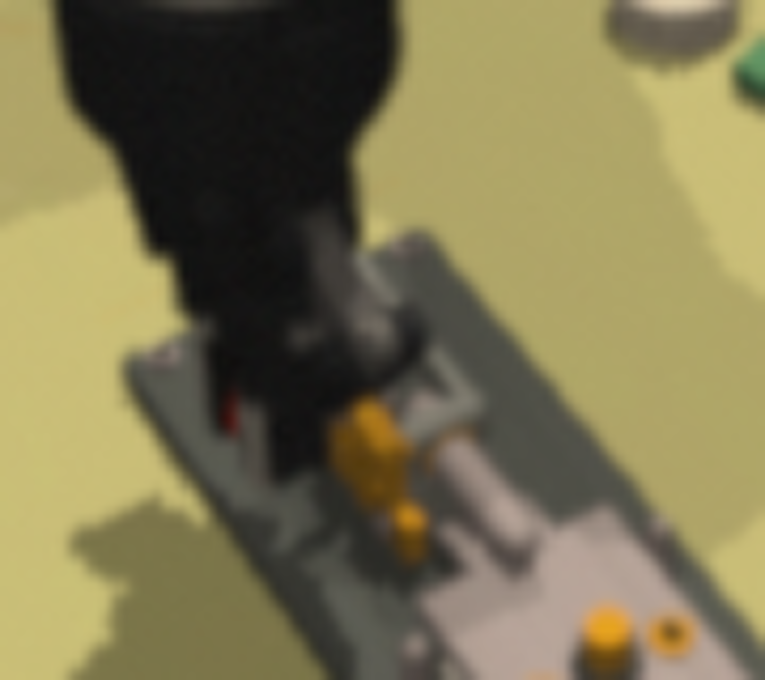

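```bash
python3 -m jog '[{"x":0,"y":5.3,"z":-2,"ax":0,"ay":0,"az":0,"grip":14},{"x":0,"y":10.6,"z":-3.6,"ax":0,"ay":0,"az":0,"grip":14},{"x":0,"y":16,"z":-4.6,"ax":0,"ay":0,"az":0,"grip":14},{"x":0,"y":20,"z":-4.8,"ax":0,"ay":0,"az":0,"grip":14}]'
python3 -c "
from h import *
F(3)"
```

```text
clock: 23.9
eef_pos: [439.3, -255.3, 38.4]
tool_rot: [-1.571, -0.001, -1.553]
force: [0.1, -3.4, 2.0]
width: 14.5
clk 24.05 F [-0.85 -3.67 -0.19] sd [0.7 0.2 1. ] pos [ 439.3  -255.28   38.19] w 14.16
```

```bash
python3 -m jog '[{"x":0.7,"y":0.8,"z":0,"ax":0,"ay":0,"az":0,"grip":14},{"x":0.7,"y":1.6,"z":0,"ax":0,"ay":0,"az":0,"grip":14}]'
python3 -c "
from h import *
F(3)"
```

```text
clock: 24.25
eef_pos: [439.3, -255.3, 37.2]
tool_rot: [-1.571, -0.0, -1.552]
force: [-1.7, -3.3, 3.0]
width: 14.5
clk 24.4 F [-1.81 -3.66  1.64] sd [0.1 0.2 0.7] pos [ 439.34 -255.3    37.16] w 14.18
```

```bash
python3 -m jog '[{"x":0.8,"y":1,"z":-0.3,"ax":0,"ay":0,"az":0,"grip":14},{"x":0.8,"y":1.2,"z":-0.3,"ax":0,"ay":0,"az":0,"grip":14}]'
python3 -c "
from h import *
F(3)"
```

```text
clock: 24.6
eef_pos: [439.5, -255.4, 36.1]
tool_rot: [-1.571, 0.001, -1.552]
force: [-3.4, -2.5, 6.3]
width: 14.3
clk 24.75 F [-2.7  -1.72  4.34] sd [0.2 0.2 0.8] pos [ 439.47 -255.4    36.12] w 14.32
```

```bash
python3 -m jog '[{"x":0.4,"y":0,"z":0,"ax":0,"ay":0,"az":0,"grip":16},{"x":0.4,"y":0,"z":0,"ax":0,"ay":0,"az":0,"grip":20},{"x":0.4,"y":0,"z":0,"ax":0,"ay":0,"az":0,"grip":26},{"x":0.4,"y":-1,"z":0,"ax":0,"ay":0,"az":0,"grip":28},{"x":0.4,"y":-5,"z":0,"ax":0,"ay":0,"az":0,"grip":28}]'
python3 -m jog '[{"x":0,"y":-15,"z":0,"ax":0,"ay":0,"az":0,"grip":28},{"x":0,"y":-35,"z":0,"ax":0,"ay":0,"az":0,"grip":28},{"x":0,"y":-60,"z":0,"ax":0,"ay":0,"az":0,"grip":28},{"x":0,"y":-75,"z":-15,"ax":0,"ay":0,"az":0,"grip":28}]'
python3 -c "
from h import *
F(2)
a=grab('scene');b=grab('top')
crop(a,'sc14',250,195,345,275,8);crop(b,'tc14',310,200,470,300,5)"
```

```text
clock: 25.25
eef_pos: [439.4, -255.8, 40.8]
tool_rot: [-1.571, 0.001, -1.552]
force: [0.4, -0.4, 1.1]
width: 27.9
clock: 25.65
eef_pos: [426.7, -256.9, 117.6]
tool_rot: [-1.568, -0.002, -1.55]
force: [-0.5, 0.6, -0.0]
width: 28.2
clk 25.75 F [-2.11  0.2   1.13] sd [2.5 1.1 0.9] pos [ 423.45 -257.41  118.4 ] w 27.95
```

View pics/sc14.png

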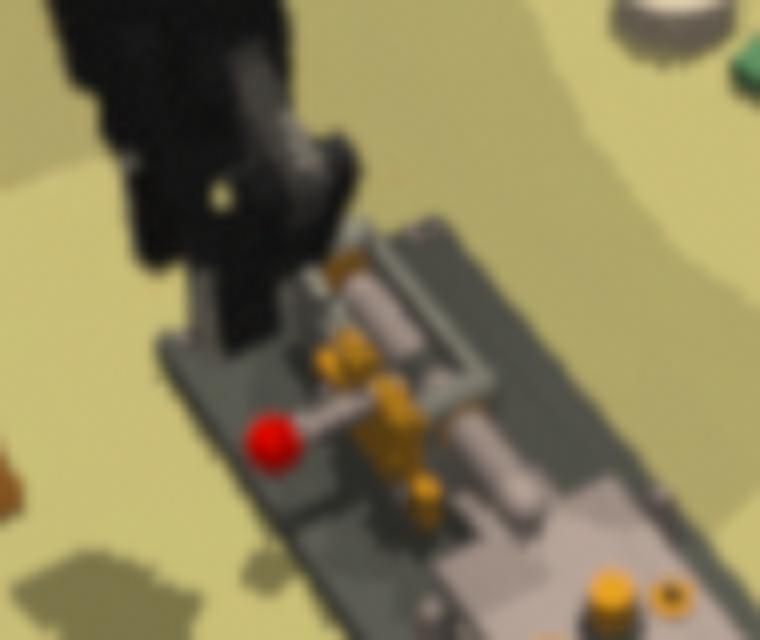

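View pics/tc14.png

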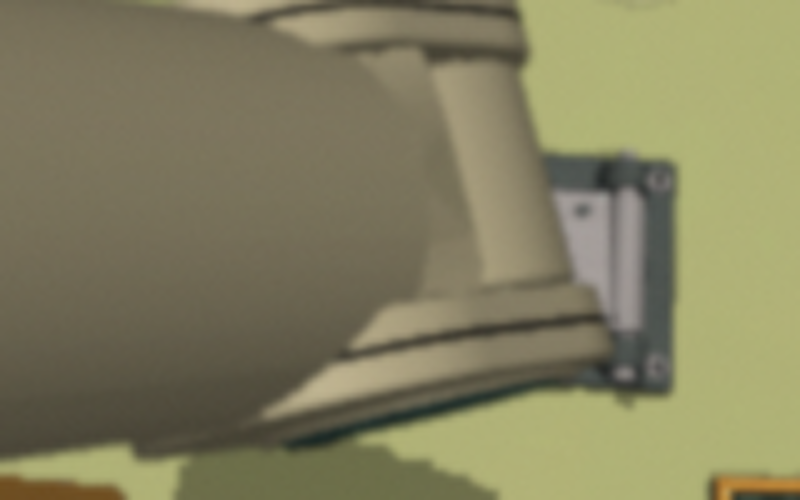

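```bash
python3 -m jog '[{"x":-45,"y":-20,"z":-10,"ax":0,"ay":0,"az":0,"grip":20},{"x":-90,"y":-40,"z":-10,"ax":0,"ay":0,"az":0,"grip":10},{"x":-135,"y":-60,"z":-10,"ax":0,"ay":0,"az":0,"grip":0},{"x":-165,"y":-70,"z":-10,"ax":0,"ay":0,"az":0,"grip":0}]'
python3 - <<'E'
from h import *
a=grab('scene');b=grab('top')
crop(b,'tc15',310,200,470,300,5)
def red(d,x0,y0,x1,y1):
    h=cv2.cvtColor(d["color"],cv2.COLOR_RGB2HSV);m=((h[...,0]<6)|(h[...,0]>174))&(h[...,1]>180)&(h[...,2]>90)
    ys,xs=np.nonzero(m[y0:y1,x0:x1]);return (xs.mean()+x0,ys.mean()+y0,len(xs)) if len(xs) else None
r1=red(a,265,230,310,270);r2=red(b,335,250,385,290);print(r1,r2)
if r1 and r2: print(tri(a,r1[:2],b,r2[:2]))
P0=np.array([438.29,-224.76,38.23]);
for an in (0,.1,.2):
    P=P0+np.array([46*(1-np.cos(an))+.018*31,-31,46*np.sin(an)]);print(an,proj(a,P),proj(b,P))
F(2)
E
```

```text
clock: 26.25
eef_pos: [411.5, -88.7, 186.1]
tool_rot: [-1.572, 0.002, -1.55]
force: [1.0, 0.6, 0.1]
width: -0.2
(np.float64(283.6666666666667), np.float64(249.88888888888889), 36) (np.float64(359.9189189189189), np.float64(269.5405405405405), 37)
(array([ 438.99386073, -256.26110539,   38.47888177]), np.float64(1.400534540311545))
0 [[283.18714792 249.93016043]] [[359.76588208 269.26663984]]
0.1 [[283.14015497 248.49720398]] [[359.92039463 268.90622131]]
0.2 [[283.28881791 246.98073452]] [[360.09169206 268.31101454]]
clk 26.45 F [ 0.25 -0.86  0.76] sd [0.3 0.4 0.3] pos [412.02 -90.2  185.59] w 0.02
```

View pics/tc15.png

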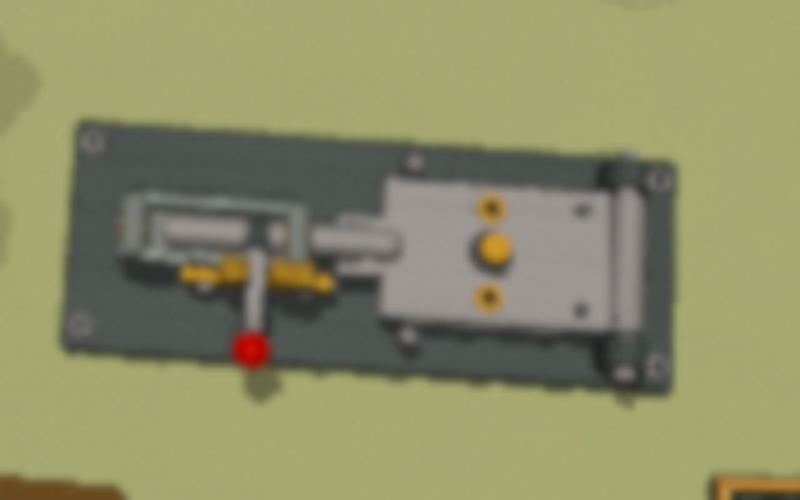

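Run:
```python
from h import *
b=grab('top','top_end')
o=cv2.imread('pics/top0.png');n=cv2.imread('pics/top_end.png')
d=cv2.absdiff(o,n).max(2)
for nm,(u0,v0,u1,v1) in dict(die=(215,150,282,180),white=(296,155,320,182),putty=(322,160,340,176),brass=(341,160,364,184),loupe=(373,162,394,185),dome=(420,170,455,202)).items(): print(nm,d[v0:v1,u0:u1].mean().round(1),(d[v0:v1,u0:u1]>60).sum())
finish_job()
```

```text
die 8.5 23
white 4.5 0
putty 3.7 0
brass 3.8 0
loupe 3.3 0
dome 4.8 0
the job is handed in; nothing more can be done
```

```bash
python3 -c "
import cv2,numpy as np
o=cv2.imread('pics/top0.png')[140:190,205:345];n=cv2.imread('pics/top_end.png')[140:190,205:345]
cv2.imwrite('pics/cmp.png',cv2.resize(np.vstack([o,n]),None,fx=5,fy=5))"
```

```text
(no output)
```

View pics/cmp.png

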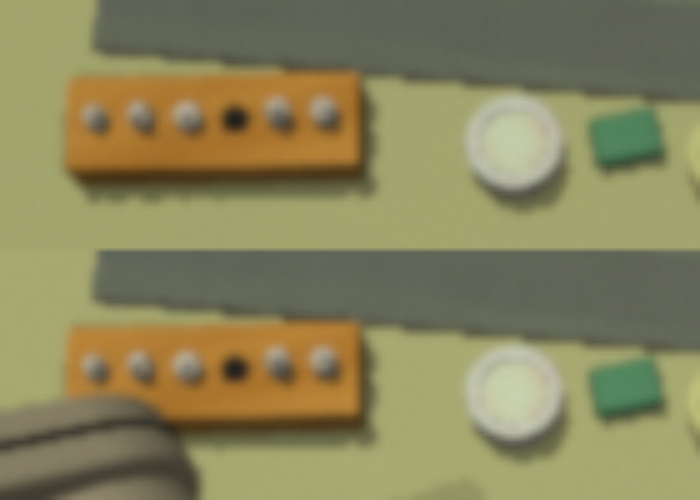

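The leaf is closed and bolted, with the handle down in the locking notch and let go. I handed the job in at about 26.5 s of the 72 s allowed; no verdict was reported.

**What I did**
- I pushed the leaf shut with closed fingers and pressed it flat at about 4–5 N.
- I centred the fingers on the knob by touch, then pinched it and lifted the handle to about 1.15 rad.
- I slid the bolt over the lip to about 21 mm of stroke.
- I probed for the notch in steps of 0.4–1.5 mm. The push was up to about 8 N square to the stem, so by the given factor about 21 N on the plate.
- The notch was at about 31 mm of stroke. I lowered the handle into it, pressed it home at about 4 N, let go and backed away.

**Last checks**
- **Handle and bolt:** from two views the knob lies 0.25 mm from its level height, about 0.005 rad. The measured stroke is about 31.5 mm. The two rays missed each other by 1.4 mm, so the handle angle is good to roughly 0.03 rad.
- **Leaf:** it looks flat with the bolt over its lip, but I did not measure its angle at the end.
- **Things round the jig:** the picture difference flagged only the die block, and a side-by-side view shows that is the arm overlapping it in the picture. Nothing has moved.

**What disagreed**
- The stem met the bevel at about 1.0 rad by arm position, not the stated 0.92. I put this down to slack in the pinch and give in the arm.
- The fingers closed to 14.3 mm on the 16 mm knob, and I did not find out why.

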